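# Change over the cells in the battery tester

## Task

Change over the cells in the cell tester. Pull up the black plunger knob to free the clear guard and slide it fully back until the plunger drops in; move the labelled tested cells from the bays into the carton, lying flat side by side on its bottom, and put every fresh cell from the mat in a bay of its own, flat end against the spring and nub end pressed down until the lip over the terminal holds it. When all are held, slide the guard fully shut so that the plunger drops in and locks it, and leave the other things on the bench where they are.

Things in the scene. Friction and masses are not known exactly. Their poses are not given: they have to be found in the camera images.
- guard (a joint): clear sliding guard in an aluminium frame over the three bays of the cell tester. 0 = shut over the bays, 0.150 m = fully back, end stop at both; it moves away from the robot along the bays' x axis, with about 2 N of drag. Sheet 150 x 262 mm, top 70 mm above the worktop. Its front edge is 81 mm before the bay centres when shut, 69 mm behind them when open. A cell not held down blocks it
- plunger (a joint): lift of the guard's spring index plunger, m: 0 = pin down in a notch of the right-hand rail (guard locked), 0.014 = pulled right up; the 8 mm pin clears the rail above 0.010. Its spring pulls down with 5.5 N at 0, 12 N at 0.014. The rail has a notch at each end of the guard's travel; between them the released pin rides on the rail, and drops in when the guard is at its stop
- knob (a point): middle of the plunger's knob: black upright ribbed cylinder 26 mm across, 22 mm high, its middle 94 mm above the worktop when the pin is down; under it a steel collar 18 mm across down to the guard. It rides with the guard, 121 mm to the right (-y) of the middle bay's centre line, level in x with the bay centres when the guard is shut
- bay_1 (a point): left bay: centre of where a held cell lies, on the cell's axis, 40 mm above the worktop. x axis: along the bay away from the robot, from spring plate to fixed terminal; y left, z up. The three bays are alike, 64 mm apart, and any cell may go in any bay. A cell lies in two V cradles, 8 mm thick, 34 mm before and behind the centre, tops 33 mm above the worktop, with a gap between them
- bay_2 (a point): middle bay, as bay_1. The brass spring plate (28 mm wide, up to 59 mm high) stands at the robot's end of each bay: its face rests 40 mm before the bay centre and can be pushed back 15 mm, towards the robot (900 N/m); a held cell keeps it pushed back 5 mm. The block behind it is 60 mm high and reaches from 61 to 79 mm before the centre
- bay_3 (a point): right bay, as bay_1. The tester's floor between the cradles is 13 mm above the worktop. The rails beside the outer bays are 63 mm high, their inner faces 114 mm from the middle bay's centre line. The white housing behind the terminals is 60 mm high
- contact_1 (a point): spot on bay_1's fixed steel terminal that the nub's tip touches when the cell is held: 50 mm beyond the bay centre, 40 mm above the worktop. A lip overhangs it by 3 mm, its underside 48.5 mm high, top 61 mm. With the flat end on the spring plate, the nub end pressed down rides down the slippery lead-in slope above the lip (4 mm deep), pushes the spring back and snaps under the lip
- contact_2 (a point): the same spot in bay_2. A held cell's top is 56 mm above the worktop; a cell whose nub still rests on the lead-in slope stands 10 to 20 mm higher at that end
- contact_3 (a point): the same spot in bay_3
- cell_1: fresh cell: round battery cell in a grey square sleeve with bevelled edges, 32 x 32 mm, 90 mm long, a 14 mm wide steel nub standing 5 mm out of one end (black ring round it); the other end is flat steel. 0.16 kg. Lies flat. Origin: its middle, on the axis; x axis towards the nub. At first on a mat 2 mm thick, axis 18 mm up, nub away from or towards the robot. May be absent
- cell_2: a fresh cell like cell_1; may be absent
- cell_3: a fresh cell like cell_1; may be absent
- tested_1: tested cell: the same kind of cell as cell_1, with a 30 mm wide white paper label round its middle. It is held in bay_1 at the start, nub away from the robot: to free it push it 5 mm or a little more against its spring, towards the robot, and lift. May be absent
- tested_2: a tested cell like tested_1, held in bay_2 at the start; may be absent
- tested_3: a tested cell like tested_1, held in bay_3 at the start; may be absent
- carton_in (a point): middle of the inner floor of the open cardboard carton, 5 mm above the worktop. Inside 112 mm along its x and 140 mm along its y, walls 5 mm thick and 36 mm high: room for two cells lying side by side along its x axis, either way round. z up. The carton does not move
- nub_1 (a point): tip of cell_1's nub, on the cell's axis 50 mm from its middle
- tested_nub_1 (a point): tip of tested_1's nub, on the cell's axis 50 mm from its middle
- nub_2 (a point): tip of cell_2's nub, on the cell's axis 50 mm from its middle
- tested_nub_2 (a point): tip of tested_2's nub, on the cell's axis 50 mm from its middle
- nub_3 (a point): tip of cell_3's nub, on the cell's axis 50 mm from its middle
- tested_nub_3 (a point): tip of tested_3's nub, on the cell's axis 50 mm from its middle
- lab_timer: small white countdown timer with a sloping face, 69 x 70 x 34 mm, on a blue logbook at the right; a bystander
- tape_roll: roll of label tape lying flat, 66 mm across, 18 mm high, at the right; a bystander. Behind it stands a clear drawer box 210 mm high, its front near x = 0.58 m, from y = -0.36 m to the right
Things that resemble listed ones, but are neither listed nor needed, are in the scene too. What is shaped like the cell_1 but green or purple is not meant.

How it is judged:
By the outcome, as a careful person would: the job done as asked, in the order asked, and still so for the second after the job is handed in, with the robot touching nothing.
Of cell_1, cell_2, cell_3 only 2 to 3 are there at a start; the rules pass over those that are not, and their reading is None.
Of tested_1, tested_2, tested_3 only 2 to 2 are there at a start; the rules pass over those that are not, and their reading is None.
At some moment in a run one of cell_1, cell_2, cell_3 may be knocked a few centimetres aside while the robot is not near it.
Once in a run the grip may slacken for a moment while it holds something.
It also fails if it takes over 210 s, if anything falls off the work surface, if the arm or the gripper's body presses on something with over 40 N, if the wrist force passes 120 N, or if a joint passes its speed limit or range.

## Robot

A 6-joint arm with a two-finger parallel gripper is mounted at the origin on a cart in front of the work surface, level with it; the furniture and walls round the work are solid. World frame = base frame: x ahead of the robot, y to its left, z up, the work surface at z = 0. Lengths are in m, angles in degrees, forces in N, time in s.
With the tool pointing down it reaches from about 0.375 to 0.75 m from the base axis. Payload 9 kg.
Tool frame: the origin (TCP) lies where the fingers leave the gripper's body, on its centre line; the fingertips stand 73 mm ahead of it and the grasp point (between the pads) lies 54 mm ahead of it (robot.tip_reach is the distance from the TCP to the fingertips, in m); z points along the fingers, y is the line along which they close (so a half turn about z gives the same grasp; the last joint's range is limited). The gripper opens to 85 mm and grips with 20 to 120 N. Pads are 22 mm wide; open, the fingers measure 114 mm over their backs; the gripper's body (76 mm by 85 mm) begins 54 mm behind the grasp point. The pads swing forward as they close: fully open they stand 13 mm farther back than shut.
Start: joints at [-75.671, 5.964, 5.575, 89.605, 0, 77.527], TCP at [0.271, -0.536, 0.304] pointing down, gripper open.
Joint ranges: [-171.21, 171.21], [-48.23, 106.86], [-62.78, 66.21], [-105.2, 120.99], [-86.42, 89.51], [-180, 180]. Speed limits (degrees/s): [127.2, 127.2, 147.25, 180, 180, 180].

## Interface

Orientations are given as [roll, pitch, yaw] about the fixed x, y, z axes, in that order (R = Rz(yaw) Ry(pitch) Rx(roll)).
In Python, from plant import robot gives the robot as it stands. Calls block until the motion is done:
- robot.move_pose(position, orientation): joint-space move of the TCP to a pose.
- robot.line_to(position, vel=0.15, rotation=None, guard=None): straight line of the TCP; rotation=None keeps the orientation; vel is the mean speed in m/s. With guard (N) it stops when the force on the tool has changed by that much, and returns True; else False.
- robot.goto_joints(angles): joint-space move.
- robot.set_gripper(opening): finger opening in m; the grip force is fixed at half the most; returns when the fingers have stopped.
- robot.pause(seconds).
- robot.ik(position, orientation): joint angles nearest the present ones, or None.
- robot.observe(): the state.
- robot.grab_frame(name): name is "side" or "top" or "wrist"; returns the picture (384x512x3 uint8, blue, green, red); there is no depth.
- robot.get_calibration(name): a dict with "vertical_fov" (degrees; the focal length in pixels is half the picture's height over the tangent of half this angle, whatever the lens; pixels are square), "cx", "cy" (the principal point, pixels), "rvec" (rotation vector, rad) and "tvec" (3), from world to camera coordinates, as OpenCV has them. Camera axes: x right, y down, z forward; pixel columns grow to the right and rows downward; lengths in m; the calibration is good to about 2 mm. A picture is of the moment at which its call begins: read the wrist's pose just before it. get_calibration takes no time and is no camera call; for the wrist camera it gives the pose at the moment of the call.
A pose or a line that the arm cannot do raises robot.IKError and nothing moves.
- robot.job_done(): hands the job in; it is judged then, once.
The state is a dict: "time": time; "q": joint angles; "qvel": joint speeds; "joint_torque": joint torques, N m; "tool_pos": TCP position; "tcp_rot": TCP orientation; "ft_force": force on the tool from outside, world axes, zero at the start; "torque": the same for the moment, N m; "gripper_width": finger opening in m; "gripper_force": force on a finger pad.
Only numpy, scipy, OpenCV 4.12 (cv2) and the standard library are available. Lean on these libraries where they do the work, as an engineer would, in place of code of your own. Each camera call takes 0.05 s, during which the arm holds its last target. There are 200 camera calls.

## Working session

There is one attempt and no reset: what is moved stays moved. The work goes in short steps, each a Python script; the robot and the scene stay as the last script left them, time stands still between calls to the robot, and variables do not carry over. Pictures are saved under pics/ and viewed, at most 14 in all, crops included, and the job is handed in when it is done.

```bash
ls; mkdir -p pics
python3 - <<'E'
from plant import robot
import cv2
for n in("top","side"):
    c=robot.get_calibration(n);print(n,c)
    cv2.imwrite(f"pics/{n}0.png",cv2.resize(robot.grab_frame(n),(800,600),interpolation=cv2.INTER_CUBIC))
print(robot.get_calibration("wrist"));s=robot.observe();print(s)
E
```

```text
pics
top {'vertical_fov': 42.42136351892076, 'cx': 266.14212027545784, 'cy': 191.01515960306727, 'rvec': array([ 2.32217302, -1.75851553,  0.24667538]), 'tvec': array([-0.25635234,  0.50814864,  1.50191754])}
side {'vertical_fov': 53.64659734069944, 'cx': 257.2604515395761, 'cy': 191.06240272932484, 'rvec': array([ 2.23645196,  1.08720727, -0.40721653]), 'tvec': array([-0.2705536 , -0.31589046,  1.91449898])}
{'vertical_fov': 59.5403162976095, 'cx': 253.84223649383952, 'cy': 189.60287232945262, 'rvec': array([-2.46076962,  1.51406763,  0.22087081]), 'tvec': array([-0.59991009, -0.03644265,  0.3792521 ])}
{'time': 0.1, 'q': array([-7.56699866e+01,  5.99575219e+00,  5.53226979e+00,  8.96040980e+01,
       -4.17491982e-04,  7.75272258e+01]), 'qvel': array([ 0.06358513, -0.09017363,  0.10991673, -0.0257911 ,  0.05374912,
       -0.07686616]), 'joint_torque': array([ 6.63088824e-03, -5.58199203e+01,  5.04728365e+01,  1.27102368e-02,
       -1.70808917e-04,  2.16517441e-05]), 'tool_pos': array([ 0.27051215, -0.53532788,  0.30320161]), 'tcp_rot': array([-1.79933924e+02, -1.41880897e-02,  2.68027797e+01]), 'ft_force': array([-0.40537768,  0.27992883,  0.20369162]), 'torque': array([-0.02247616, -0.01101388, -0.0159186 ]), 'gripper_force': 0.0, 'gripper_width': 0.08541763899279904}
```

View pics/top0.png

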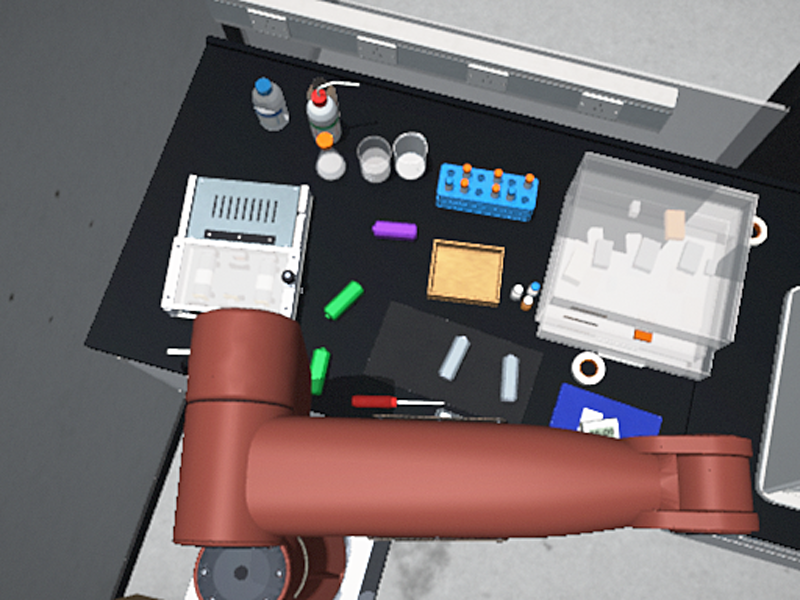

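View pics/side0.png

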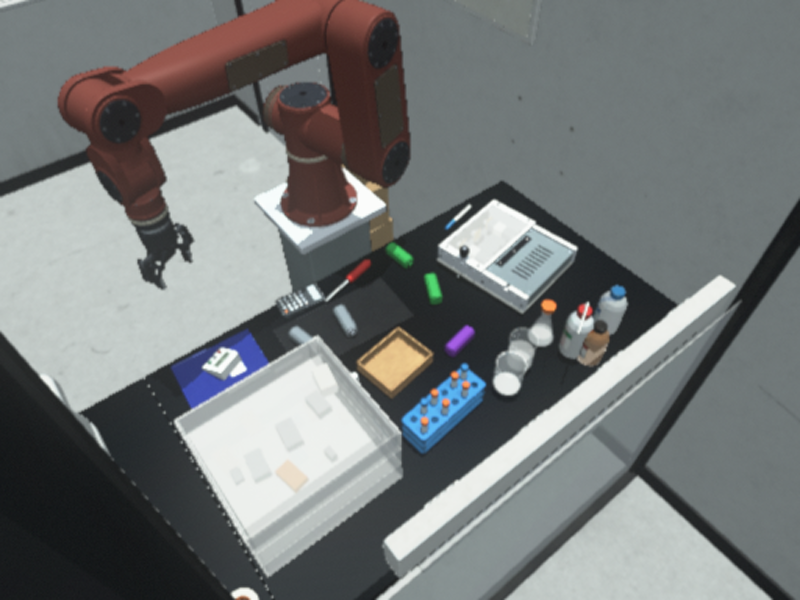

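The top view shows the tester around (240,250) with its knob at (289,277), the carton at (467,272), and two grey cells on the mat at (453,357) and (510,378). Green and purple decoys lie nearby. I'll turn these pixels into positions next.

```bash
cat > h.py <<'E'
from plant import robot
import numpy as np, cv2
from scipy.spatial.transform import Rotation as Rn
def K(c): 
    f=192/np.tan(np.radians(c["vertical_fov"]/2)); return np.array([[f,0,c["cx"]],[0,f,c["cy"]],[0,0,1]])
def unproj(c,uv,z):
    R=cv2.Rodrigues(c["rvec"])[0]; o=-R.T@c["tvec"]
    d=R.T@np.linalg.inv(K(c))@np.array([uv[0],uv[1],1.]); return o+d*(z-o[2])/d[2]
def proj(c,p):
    return cv2.projectPoints(np.float64(p).reshape(-1,1,3),c["rvec"],c["tvec"],K(c),None)[0].reshape(-1,2)
def snap(n,name,box=None,s=1.5625):
    c=robot.get_calibration(n); im=robot.grab_frame(n)
    np.savez(f"pics/{name}.npz",im=im,**c)
    if box: im=im[box[1]:box[3],box[0]:box[2]]
    cv2.imwrite(f"pics/{name}.png",cv2.resize(im,None,fx=s,fy=s,interpolation=cv2.INTER_CUBIC)); return c
def rpy(yaw): return [180,0,yaw]
E
python3 - <<'E'
from h import *
c=robot.get_calibration("top")
np.set_printoptions(precision=3,suppress=True)
for n,u,v,z in [("knob",289,276,.105),("hous_bl",190,178,.06),("hous_br",310,187,.06),("fr",297,318,.06),("fl",165,306,.06),("cart",433,240,.036),("cart",506,246,.036),("cart",499,304,.036),("cart",428,298,.036),("cA top",463,338,.034),("cA bot",446,377,.034),("cB top",510,356,.034),("cB bot",510,400,.034),("mat",392,303,.002),("mat",542,352,.002),("arm mat",362,380,.002),("box",540,330,.0)]:
    print(n,unproj(c,(u*.64,v*.64),z))
w=robot.get_calibration("wrist");s=robot.observe()
R=cv2.Rodrigues(w["rvec"])[0];o=-R.T@w["tvec"]
T=Rn.from_euler("xyz",s["tcp_rot"],degrees=True).as_matrix()
print("cam in tool",T.T@(o-s["tool_pos"]));print(T.T@R.T)
for p in ([.5,.2,.42],[.46,.26,.35],[.4,-.15,.4]):
  for y in (0,90,-90,180):
    print(p,y,robot.ik(p,rpy(y)))
E
```

```text
knob [0.525 0.146 0.105]
hous_bl [0.688 0.43  0.06 ]
hous_br [0.738 0.176 0.06 ]
fr [0.456 0.113 0.06 ]
fl [0.407 0.38  0.06 ]
cart [ 0.702 -0.107  0.036]
cart [ 0.731 -0.259  0.036]
cart [ 0.603 -0.276  0.036]
cart [ 0.576 -0.13   0.036]
cA top [ 0.514 -0.222  0.034]
cA bot [ 0.426 -0.21   0.034]
cB top [ 0.503 -0.324  0.034]
cB bot [ 0.416 -0.346  0.034]
mat [ 0.554 -0.058  0.002]
mat [ 0.537 -0.389  0.002]
arm mat [ 0.379 -0.044  0.002]
box [ 0.582 -0.374  0.   ]
cam in tool [ 0.072  0.001 -0.07 ]
[[-0.    -0.959 -0.284]
 [ 1.    -0.    -0.   ]
 [ 0.    -0.284  0.959]]
[0.5, 0.2, 0.42] 0 [   7.876   -1.224   10.464  101.688    0.    -172.124]
[0.5, 0.2, 0.42] 90 [  7.876  -1.224  10.464 101.688   0.     97.876]
[0.5, 0.2, 0.42] -90 [  7.876  -1.224  10.464 101.688   0.    -82.124]
[0.5, 0.2, 0.42] 180 [  7.876  -1.224  10.464 101.688   0.      7.876]
[0.46, 0.26, 0.35] 0 [  15.278   -5.641   -1.238   94.403    0.    -164.722]
[0.46, 0.26, 0.35] 90 [ 15.278  -5.641  -1.238  94.403   0.    105.278]
[0.46, 0.26, 0.35] -90 [ 15.278  -5.641  -1.238  94.403   0.    -74.722]
[0.46, 0.26, 0.35] 180 [15.278 -5.641 -1.238 94.403  0.    15.278]
[0.4, -0.15, 0.4] 0 [-38.216 -21.217  -9.229 101.988   0.    141.784]
[0.4, -0.15, 0.4] 90 [-38.216 -21.217  -9.229 101.988   0.     51.784]
[0.4, -0.15, 0.4] -90 [ -38.216  -21.217   -9.229  101.988    0.    -128.216]
[0.4, -0.15, 0.4] 180 [-38.216 -21.217  -9.229 101.988   0.    -38.216]
```

Run:
```python
from h import *
robot.move_pose([.40,-.25,.40],rpy(190)); snap("wrist","mat1")
robot.move_pose([.45,.25,.38],rpy(191)); snap("wrist","tst1")
print(robot.observe()["time"])
```

```text
4.0583
```

View pics/mat1.png

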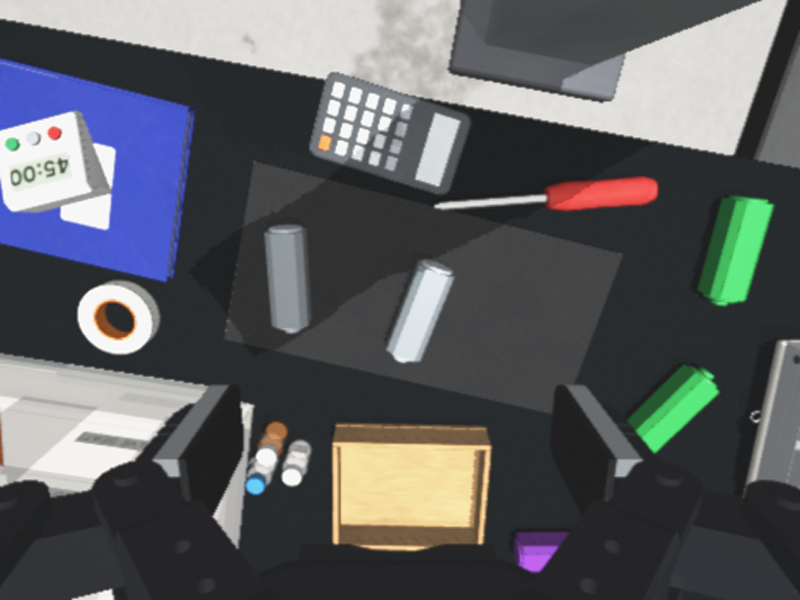

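View pics/tst1.png

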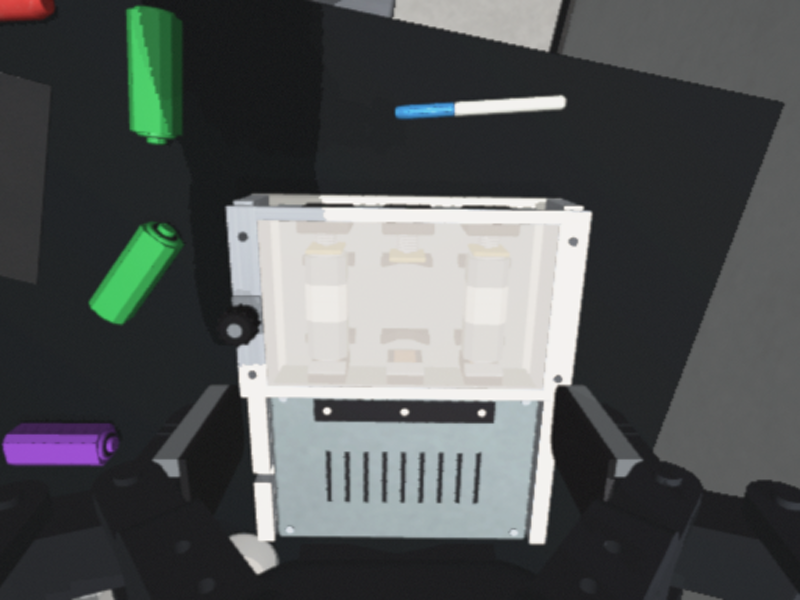

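The tester has labelled cells in the right bay (327,300) and the left bay (487,300), and the middle bay is empty. Two grey cells are on the mat at (290,278) and (420,312). The green and purple ones are decoys. Next I'll enlarge the crop to find which end has the nub.

Run:
```python
from h import *
np.set_printoptions(precision=4,suppress=True)
d=dict(np.load("pics/mat1.npz")); im=d["im"]
cv2.imwrite("pics/mat1c.png",cv2.resize(im[135:240,160:300],None,fx=5,fy=5,interpolation=cv2.INTER_CUBIC))
c=dict(np.load("pics/tst1.npz"))
s=.64
for n,u,v,z in [("knob",234,328,.105),("gfl",230,208,.07),("gfr",590,213,.07),("gbl",240,396,.07),("gbr",572,398,.07),("lab3",327,302,.056),("lab1",487,305,.056),("hous",272,538,.06),("hous",530,539,.06),("term3",327,411,.061),("term1",482,413,.061),("scr1",242,237,.07),("scr2",573,241,.07)]:
    print(n,unproj(c,(u*s,v*s),z))
m=d
for n,u,v,z in [("c",340,443,.036),("c",482,445,.036),("c",474,527,.036),("c",341,525,.036)]:
    print(n,unproj(m,(u*s,v*s),z))
# grey cell segmentation
g=cv2.cvtColor(im,cv2.COLOR_BGR2GRAY).copy()
th=((g>90)*255).astype(np.uint8); 
nl,lab,st,ce=cv2.connectedComponentsWithStats(th)
for i in range(1,nl):
    if st[i,4]>600 and 140<ce[i,0]<300 and 130<ce[i,1]<240:
        r=cv2.minAreaRect(np.argwhere(lab==i)[:,::-1].astype(np.float32));b=cv2.boxPoints(r)
        print(ce[i],st[i],r,unproj(m,r[0],.026)); print(np.array([unproj(m,p,.026) for p in b]))
```

```text
knob [0.5247 0.1473 0.105 ]
gfl [0.4483 0.1262 0.07  ]
gfr [0.4026 0.3817 0.07  ]
gbl [0.5963 0.1491 0.07  ]
gbr [0.5477 0.4109 0.07  ]
lab3 [0.5097 0.2044 0.056 ]
lab1 [0.4883 0.3286 0.056 ]
hous [0.7376 0.19   0.06  ]
hous [0.6948 0.4182 0.06  ]
term3 [0.6015 0.2192 0.061 ]
term1 [0.5791 0.3457 0.061 ]
scr1 [0.4677 0.1369 0.07  ]
scr2 [0.4247 0.3755 0.07  ]
c [ 0.6072 -0.2685  0.036 ]
c [ 0.5863 -0.1363  0.036 ]
c [ 0.6784 -0.1238  0.036 ]
c [ 0.6988 -0.2544  0.036 ]
[183.2273 177.3955] [ 169  144   28   70 1588] ((183.37939453125, 178.43235778808594), (69.48703002929688, 24.31279182434082), 85.60128784179688) [ 0.4598 -0.3378  0.026 ]
[[ 0.4172 -0.3624  0.026 ]
 [ 0.4092 -0.331   0.026 ]
 [ 0.5051 -0.3118  0.026 ]
 [ 0.5137 -0.3451  0.026 ]]
[268.7362 199.3147] [ 247  166   44   67 1592] ((268.46551513671875, 200.08619689941406), (24.697479248046875, 68.52157592773438), 21.801410675048828) [ 0.4705 -0.2176  0.026 ]
[[ 0.5166 -0.244   0.026 ]
 [ 0.4193 -0.2254  0.026 ]
 [ 0.4265 -0.1924  0.026 ]
 [ 0.525  -0.2092  0.026 ]]
```

View pics/mat1c.png

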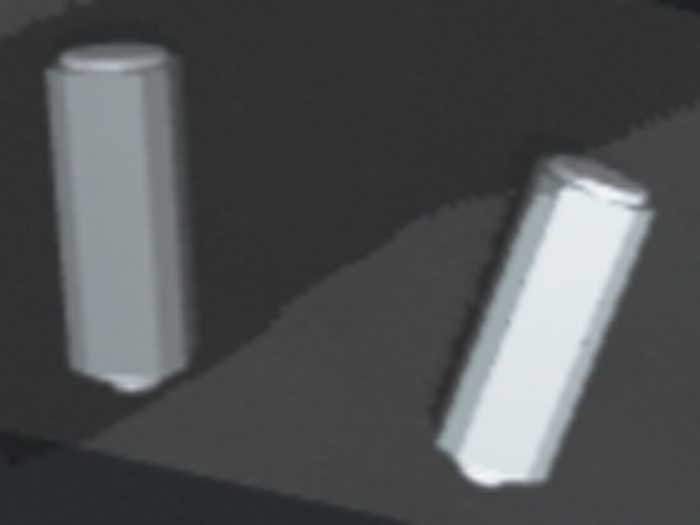

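Both cells have their nubs at the lower end of the picture, away from the robot. The tester fits bay_2 ≈ (0.504,0.267) with yaw 10.2°, and the knob, guard edges and labels agree to about 4 mm. I'll start with the guard.

```bash
cat >> h.py <<'E'
YT=10.2; B2=np.array([.504,.267])
def ax(y): y=np.radians(y); return np.array([np.cos(y),np.sin(y)]),np.array([-np.sin(y),np.cos(y)])
TX,TY=ax(YT)
def st(t=""):
    s=robot.observe(); print(t,"t%.1f"%s["time"],"p",s["tool_pos"].round(4),"F",s["ft_force"].round(1),"w %.4f g %.1f"%(s["gripper_width"],s["gripper_force"]),flush=True); return s
E
python3 - <<'E'
from h import *
k=np.array([.5247,.1473]); Z=.152
robot.set_gripper(.055)
robot.move_pose([*k,.25],rpy(180+YT)); print(robot.line_to([*k,Z],vel=.12,guard=15)); st("down")
robot.set_gripper(0.0); st("grip")
print(robot.line_to([*k,Z+.013],vel=.05,guard=30)); s=st("lift")
snap("side","lift",(230,90,390,210),5)
E
```

```text
False
down t6.2 p [0.5252 0.1474 0.153 ] F [ 0.2 -0.1 -0.3] w 0.0551 g 0.0
grip t6.6 p [0.5252 0.1476 0.1531] F [-0.5  1.9  6.4] w 0.0244 g 58.9
False
lift t7.0 p [0.5249 0.1476 0.1642] F [  7.1   3.6 -10.2] w 0.0242 g 59.4
```

View pics/lift.png

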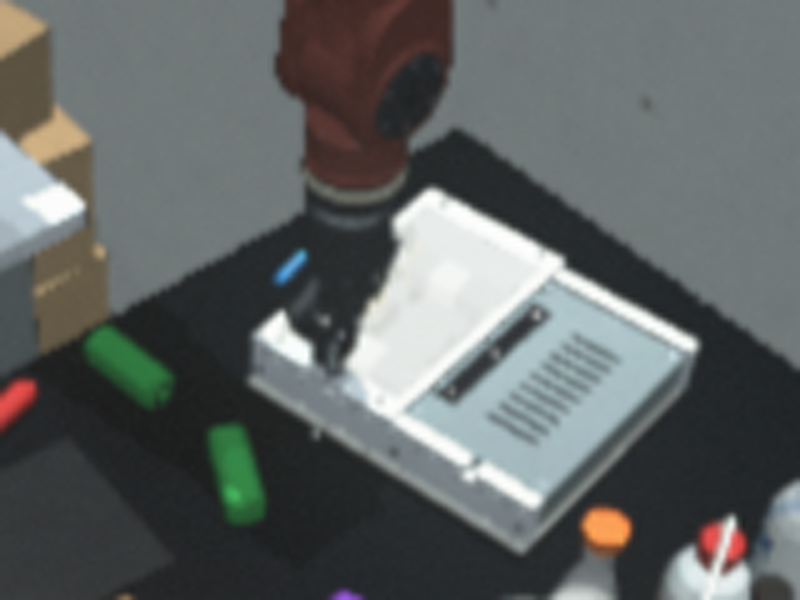

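Fz of −10 N fits a plunger lift of about 11 mm. I'll add 1.5 mm and slide the guard back.

Run:
```python
from h import *
k=np.array([.5247,.1473])
robot.line_to([*k,.1665],vel=.05,guard=20); st("lift")
e=k+TX*.153
print(robot.line_to([*e,.1665],vel=.08,guard=22)); s=st("slid")
print("travel",(s["tool_pos"][:2]-k)@TX,(s["tool_pos"][:2]-k)@TY)
print(robot.line_to([*s["tool_pos"][:2],.152],vel=.04,guard=30)); st("lowered")
```

```text
lift t7.3 p [0.5249 0.1475 0.1654] F [  6.9   4.4 -12.2] w 0.0239 g 59.4
False
slid t9.3 p [0.6735 0.1742 0.1652] F [-10.4   0.1 -11.4] w 0.0239 g 59.4
travel 0.15122372719337412 0.00010069983919580354
False
lowered t9.9 p [0.6732 0.1741 0.1532] F [-8.5  0.7 -1.2] w 0.0240 g 60.6
```

Run:
```python
from h import *
robot.set_gripper(.055); s=st("rel")
p=s["tool_pos"]; robot.line_to([p[0],p[1],.22],vel=.2)
robot.move_pose([*(B2-TX*.06),.33],rpy(180+YT)); snap("wrist","open1"); st()
```

```text
rel t10.3 p [0.6742 0.1741 0.153 ] F [-1.   0.3 -0.5] w 0.0548 g 0.0
 t11.8 p [0.4457 0.256  0.3289] F [ 1.3  0.4 -0.4] w 0.0554 g 0.0
```

View pics/open1.png

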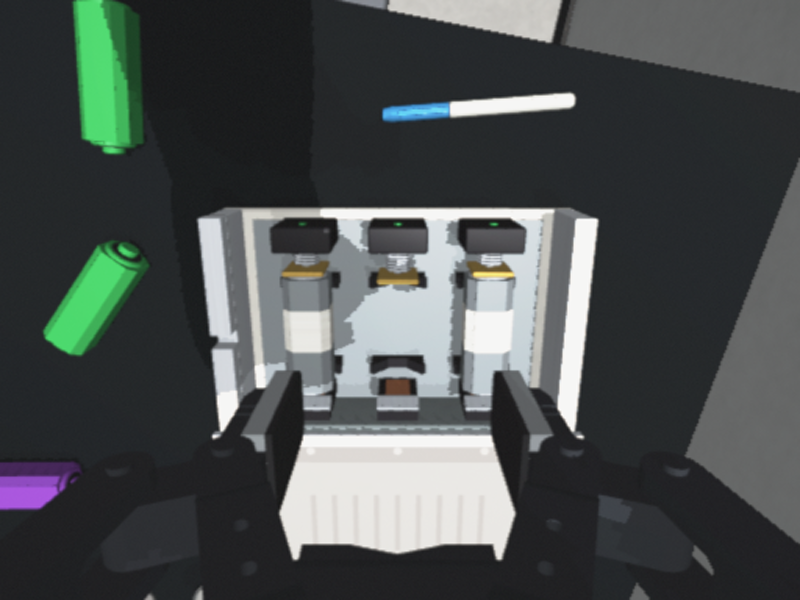

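The guard is back and the bays are open. The labels are at (308,330) and (488,332), with the nub ends under the lips.

Run:
```python
from h import *
np.set_printoptions(precision=4,suppress=True)
c=dict(np.load("pics/open1.npz")); s=.64
for n,u,v,z in [("lab3",308,330,.056),("lab1",488.5,332,.056),("blk3",305,219,.06),("blk2",398,220,.06),("blk1",490,220,.06),("spr3",305,275,.058),("spr1",490,273,.058),("lip2",398,406,.061),("lip3",317,407,.061)]:
    p=unproj(c,(u*s,v*s),z)[:2]; print(n,p,"tester",np.array([(p-B2)@TX,(p-B2)@TY])*1000)
im=c["im"];g=cv2.cvtColor(im,cv2.COLOR_BGR2HSV)
# label segmentation
for u0 in (308,488):
    r=g[170:260,int(u0*s)]; print([(170+i,*map(int,x)) for i,x in enumerate(r[20:60],20)][::2])
```

```text
lab3 [0.5097 0.2044] tester [ -5.4682 -62.5807]
lab1 [0.489  0.3284] tester [-3.8783 63.0692]
blk3 [0.4327 0.1931] tester [-83.2217 -60.0688]
blk2 [0.4228 0.2524] tester [-82.5271   0.0218]
blk1 [0.4123 0.311 ] tester [-82.4792  59.5038]
spr3 [0.4703 0.1976] tester [-45.4174 -62.3141]
spr1 [0.4471 0.3194] tester [-46.6947  61.6333]
lip2 [0.5539 0.276 ] tester [50.7045  0.0159]
lip3 [0.5649 0.2189] tester [ 51.4501 -58.0991]
[(190, 102, 18, 140), (192, 102, 18, 140), (194, 104, 20, 140), (196, 102, 18, 140), (198, 99, 17, 146), (200, 30, 6, 227), (202, 24, 5, 233), (204, 25, 7, 233), (206, 30, 3, 234), (208, 24, 5, 234), (210, 30, 4, 231), (212, 25, 7, 232), (214, 25, 7, 234), (216, 30, 4, 233), (218, 24, 5, 234), (220, 30, 5, 233), (222, 25, 7, 233), (224, 30, 6, 231), (226, 94, 14, 150), (228, 98, 20, 138)]
[(190, 101, 13, 221), (192, 100, 14, 221), (194, 98, 14, 220), (196, 100, 14, 220), (198, 98, 14, 221), (200, 15, 2, 246), (202, 30, 1, 246), (204, 30, 1, 246), (206, 30, 1, 246), (208, 30, 1, 246), (210, 30, 1, 246), (212, 30, 1, 246), (214, 30, 1, 246), (216, 30, 1, 246), (218, 30, 1, 246), (220, 30, 1, 246), (222, 30, 1, 246), (224, 30, 1, 246), (226, 96, 6, 222), (228, 102, 18, 215)]
```

```bash
cat >> h.py <<'E'
B2=np.array([.502,.2667]); CY=10.; CA=np.array([.652,-.194]); OFF=.060
def pose(c,z,yaw,pitch=0):
    "TCP pose that puts the held cell's centre at c,z; yaw is the tool's"
    R=Rn.from_euler("xyz",[180,pitch,yaw],degrees=True).as_matrix()
    return np.array([*c,z])-R[:,2]*OFF,[180,pitch,yaw]
def bay(i,dx=0,dy=0): return B2+TY*.064*(2-i)+TX*dx+TY*dy
def go(c,z,yaw,pitch=0,vel=.15,guard=None):
    p,o=pose(c,z,yaw,pitch); return robot.line_to(p,vel=vel,rotation=o,guard=guard)
def hover(c,z,yaw,pitch=0): robot.move_pose(*pose(c,z,yaw,pitch))
def unload(i,slot):
    y=180+YT
    robot.set_gripper(.052); hover(bay(i),.13,y)
    if go(bay(i),.041,y,vel=.15,guard=15): st("HIT"); return
    robot.set_gripper(0); st("grip")
    print(go(bay(i,-.0075),.041,y,vel=.04,guard=40)); st("pushed")
    print(go(bay(i,-.0075),.075,y,vel=.08,guard=25)); st("lifted")
    go(bay(i),.16,y,vel=.2); st("up")
def stow(slot):
    y=180+CY; X,Y=ax(CY); p=CA+Y*slot
    hover(p,.16,y)
    go(p,.06,y,vel=.2); print(go(p,.0225,y,vel=.08,guard=12)); st("down")
    s=robot.observe(); robot.set_gripper(.042); go(p,.10,y,vel=.15); st("released")
E
python3 - <<'E'
from h import *
print(robot.tip_reach)
unload(3,0)
E
```

```text
0.0726
grip t13.8 p [0.5143 0.2038 0.1027] F [-1.8 -0.9  5.7] w 0.0304 g 59.8
False
pushed t14.1 p [0.5084 0.2027 0.1028] F [ 8.3  2.7 -1.7] w 0.0315 g 40.1
False
lifted t14.7 p [0.5073 0.2025 0.1373] F [ 1.2 -0.7 12.5] w 0.0311 g 66.5
up t15.3 p [0.5128 0.2037 0.2187] F [-0.2 -0.5 -2.1] w 0.0304 g 64.6
```

Run:
```python
from h import *
X,Y=ax(CY); hover(CA-Y*.031,.16,180+CY); st("hover"); snap("wrist","carton1")
```

```text
hover t16.9 p [ 0.6576 -0.2231  0.2202] F [ 0.   0.6 -1.1] w 0.0305 g 64.6
```

View pics/carton1.png

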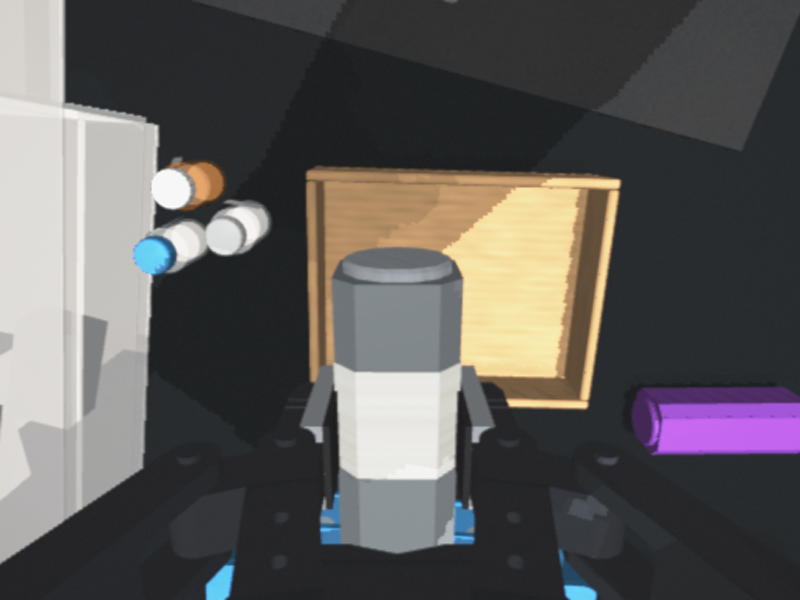

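The cell is held well. The carton rim corners show at (307,168), (620,180) and (588,408), so I'll refine its pose from those and stow.

Run:
```python
from h import *
c=dict(np.load("pics/carton1.npz")); s=.64
a,b,d=[unproj(c,(u*s,v*s),.036)[:2] for u,v in [(307,170),(620,182),(588,406)]]
print(a,b,d,np.linalg.norm(a-b),np.linalg.norm(b-d),"yaw",np.degrees(np.arctan2(*(a-b)[[0,1]]))+0, np.degrees(np.arctan2(-(b-a)[0],(b-a)[1])),np.degrees(np.arctan2((d-b)[1],(d-b)[0])),"mid",(a+d)/2)
```

```text
[ 0.60719301 -0.27544419] [ 0.58672839 -0.12837269] [ 0.70383262 -0.11047323] 0.14848846383329747 0.11846429882137864 yaw 172.07830736022316 7.921692639776849 8.690437319145154 mid [ 0.65551281 -0.19295871]
```

```bash
sed -i 's/CY=10.; CA=np.array(\[.652,-.194\])/CY=8.5; CA=np.array([.6555,-.193])/' h.py
python3 - <<'E'
from h import *
stow(-.031)
unload(1,0)
E
```

```text
True
down t18.4 p [ 0.6598 -0.2237  0.0833] F [-1.2 -0.8  5.1] w 0.0308 g 66.9
released t19.3 p [ 0.6598 -0.2235  0.1591] F [-0.2 -0.3 -0. ] w 0.0416 g 0.0
grip t22.7 p [0.4916 0.3298 0.1027] F [-0.9 -3.   6.7] w 0.0311 g 60.1
False
pushed t23.0 p [0.4856 0.3287 0.1028] F [ 8.7 -0.3 -0.3] w 0.0305 g 59.4
False
lifted t23.6 p [0.4844 0.3288 0.1372] F [ 1.7 -0.7 12. ] w 0.0307 g 62.4
up t24.2 p [0.4902 0.3296 0.2186] F [-0.4  1.8 -2.4] w 0.0310 g 60.5
```

Run:
```python
from h import *
stow(.031)
robot.move_pose([.42,-.25,.35],rpy(190)); c=snap("wrist","mat2"); st()
im=np.load("pics/mat2.npz")["im"]
g=cv2.cvtColor(im,cv2.COLOR_BGR2GRAY); hs=cv2.cvtColor(im,cv2.COLOR_BGR2HSV)
th=((g>95)&(hs[...,1]<60)).astype(np.uint8)*255
nl,lab,stt,ce=cv2.connectedComponentsWithStats(th)
for i in range(1,nl):
    if 900<stt[i,4]<6000: 
        r=cv2.minAreaRect(np.argwhere(lab==i)[:,::-1].astype(np.float32));print(ce[i].round(),r,unproj(c,r[0],.03).round(4))
```

```text
True
down t27.2 p [ 0.6506 -0.1623  0.0831] F [ 0.6 -0.6  2.3] w 0.0309 g 62.6
released t28.1 p [ 0.6506 -0.1622  0.1592] F [ 0.1 -0.1 -1. ] w 0.0420 g 0.0
 t29.3 p [ 0.4205 -0.2497  0.3488] F [0.4 0.3 0.5] w 0.0423 g 0.0
[23. 95.] ((24.5, 92.5), (87.0, 49.0), 90.0) [ 0.3963 -0.5131  0.03  ]
[286.  78.] ((285.537353515625, 77.98042297363281), (21.29683494567871, 53.092952728271484), 17.35402488708496) [ 0.3308 -0.2302  0.03  ]
[176. 172.] ((176.23146057128906, 172.93035888671875), (78.6915512084961, 27.87387466430664), 84.5596694946289) [ 0.4587 -0.337   0.03  ]
[273. 197.] ((272.4150390625, 197.8743438720703), (27.177427291870117, 76.6941909790039), 22.249025344848633) [ 0.4695 -0.2183  0.03  ]
[ 56. 200.] ((54.25, 199.75001525878906), (56.56854248046875, 54.44721603393555), 45.0) [ 0.5179 -0.4797  0.03  ]
[242. 323.] ((242.5, 324.0), (58.0, 25.0), 90.0) [ 0.6553 -0.2243  0.03  ]
[287. 322.] ((287.40179443359375, 322.5539245605469), (25.51959228515625, 53.80636978149414), 2.2025980949401855) [ 0.6424 -0.1641  0.03  ]
```

View pics/mat2.png

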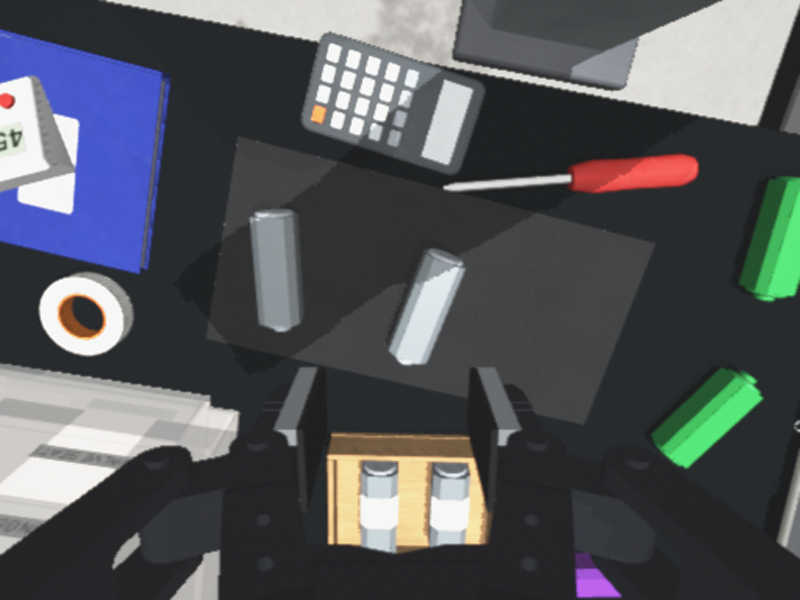

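Both tested cells lie side by side in the carton. The fresh cells haven't moved: one is at (427,307) and one at (275,270). I'll load the first into bay 3.

```bash
cat >> h.py <<'E'
def cellpose(c,r):
    b=cv2.boxPoints(r); e=[(b[i]+b[(i+1)%4])/2 for i in range(4)]
    L=[np.linalg.norm(b[i]-b[(i+1)%4]) for i in range(4)]; i=int(np.argmin(L[:2]))
    a,d=[unproj(c,q,.026)[:2] for q in (e[i],e[i+2])]
    if a[0]>d[0]: a,d=d,a
    u=(d-a)/np.linalg.norm(d-a); return d-u*.05,np.degrees(np.arctan2(u[1],u[0])),np.linalg.norm(d-a)
def pick(m,yaw):
    y=180+yaw; robot.set_gripper(.062); hover(m,.10,y)
    if go(m,.019,y,vel=.15,guard=12): st("HIT"); return
    robot.set_gripper(0); st("grip"); go(m,.12,y,vel=.2); st("up")
def load(i,dx=.009):
    y=180+YT; hover(bay(i,dx),.13,y,10); st("over")
    print(go(bay(i,dx),.067,y,10,vel=.12,guard=12)); st("low")
    print(go(bay(i,-.013),.067,y,10,vel=.03,guard=10.5)); s=st("pushed")
    R=Rn.from_euler("xyz",s["tcp_rot"],degrees=True).as_matrix(); p=(s["tool_pos"]+R[:,2]*OFF)[:2]
    d=(p-bay(i))@TX; print("dx",d); return d
E
python3 - <<'E'
from h import *
c=dict(np.load("pics/mat2.npz"))
A=cellpose(c,((272.415,197.874),(27.18,76.69),22.249)); B=cellpose(c,((176.23,172.93),(78.69,27.87),84.56)); print(A,B)
pick(A[0],A[1])
load(3)
E
```

```text
(array([ 0.47132074, -0.21789711]), np.float64(-10.490184403009266), np.float64(0.09807511362296946)) (array([ 0.45996472, -0.33770357]), np.float64(11.520400346066687), np.float64(0.09704650013699885))
grip t31.6 p [ 0.4721 -0.2185  0.0804] F [-0.2 -0.2  6.3] w 0.0310 g 61.1
up t32.2 p [ 0.471  -0.2176  0.1788] F [-0.3 -0.7 -2.9] w 0.0311 g 59.9
over t33.8 p [0.5122 0.2026 0.1888] F [ 0.4 -0.  -1.7] w 0.0308 g 59.9
True
low t34.4 p [0.5091 0.2024 0.1219] F [-1.1 -0.5  1.2] w 0.0309 g 60.5
True
pushed t34.8 p [0.5025 0.2014 0.1244] F [ 7.9  2.5 -4. ] w 0.0307 g 59.7
dx -0.000640736995415196
```

Run:
```python
from h import *
s=st(); print(s["tcp_rot"]); snap("wrist","ins1")
```

```text
t34.8 p [0.5025 0.2014 0.1244] F [ 7.9  2.5 -4. ] w 0.0307 g 59.7
[-179.99889999   10.02122121 -169.83234827]
```

View pics/ins1.png

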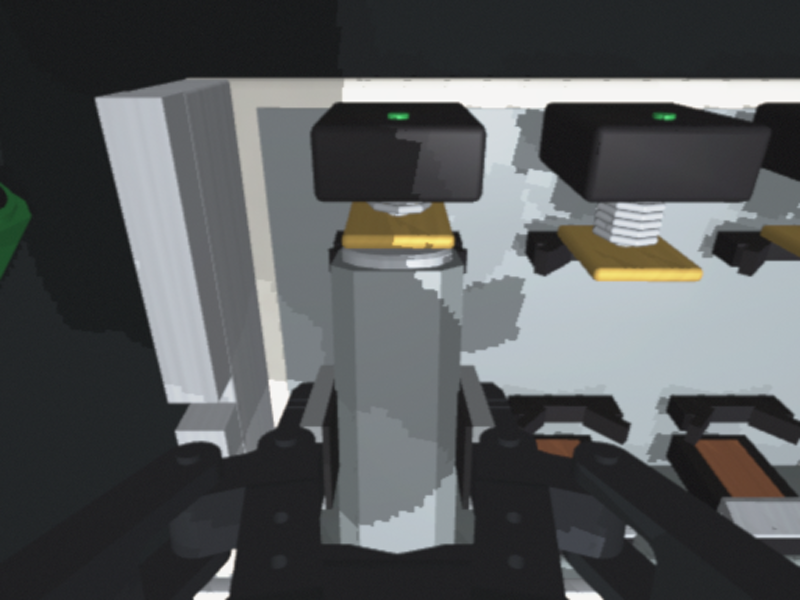

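The flat end sits squarely on bay 3's plate and has pushed it back from row 280 to row 247. I'll measure that compression.

Run:
```python
from h import *
c=dict(np.load("pics/ins1.npz")); s=.64
for u,v in [(398,238),(648,270)]:
    p=unproj(c,(u*s,v*s),.059)[:2]; print((p-B2)@TX*1000,(p-B2)@TY*1000)
```

```text
-49.63265493995618 -64.50051466398448
-40.979574826621935 -1.2033701734132145
```

```bash
cat >> h.py <<'E'
def seat(i,e):
    "e: grasp point minus cell centre along the bay"
    y=180+YT; b=e-.0082
    print(go(bay(i,b),.067,y,10,vel=.03,guard=25)); st("back")
    print(go(bay(i,b),.056,y,0,vel=.04,guard=30)); st("level")
    print(go(bay(i,b),.0395,y,0,vel=.05,guard=35)); st("down")
    print(go(bay(i,e-.001),.0395,y,0,vel=.03,guard=25)); st("fwd")
    robot.set_gripper(.050); go(bay(i,e),.13,y,vel=.2); st("free")
E
python3 - <<'E'
from h import *
seat(3,.0036)
robot.move_pose([*(B2-TX*.06),.33],rpy(180+YT)); snap("wrist","ins2"); st()
E
```

```text
False
back t35.1 p [0.5001 0.2012 0.1272] F [ 9.1  1.8 -3.3] w 0.0308 g 59.8
False
level t35.6 p [0.5115 0.203  0.1174] F [8.9 0.5 2. ] w 0.0307 g 60.7
False
down t36.1 p [0.5115 0.2032 0.1021] F [7.3 1.5 8.9] w 0.0307 g 62.0
True
fwd t36.3 p [0.5131 0.2035 0.1022] F [2.7 0.6 3.7] w 0.0305 g 61.2
free t37.2 p [0.5168 0.2043 0.1896] F [-0.3 -0.2 -0.3] w 0.0502 g 0.0
 t38.0 p [0.443  0.2556 0.3275] F [ 0.8  0.  -0.8] w 0.0498 g 0.0
```

View pics/ins2.png

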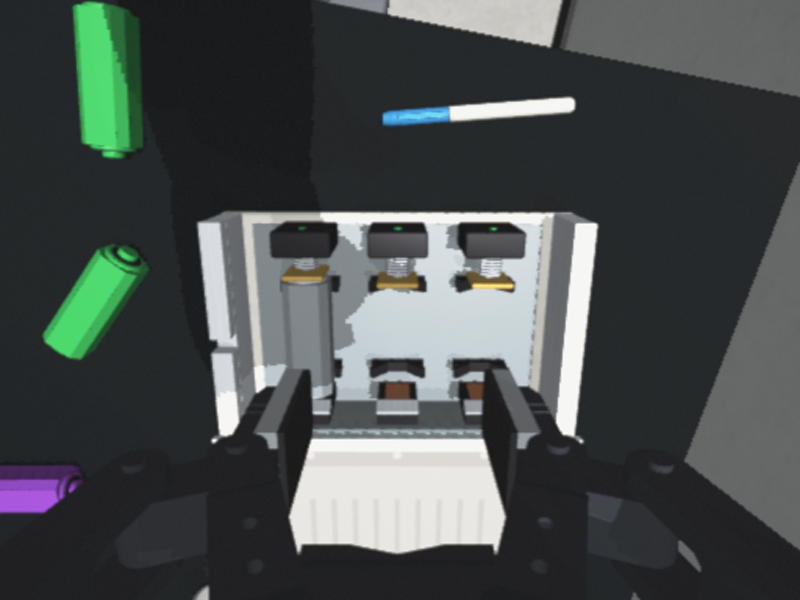

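Cell A now sits in bay 3 just as the tested cell did, level with its plate pushed back. I'll check cell B on the mat again, then pick it.

Run:
```python
from h import *
robot.move_pose([.42,-.25,.35],rpy(190)); c=snap("wrist","mat3")
im=np.load("pics/mat3.npz")["im"]
g=cv2.cvtColor(im,cv2.COLOR_BGR2GRAY); hs=cv2.cvtColor(im,cv2.COLOR_BGR2HSV)
th=((g>95)&(hs[...,1]<60)).astype(np.uint8)*255
nl,lab,stt,ce=cv2.connectedComponentsWithStats(th); f=[]
for i in range(1,nl):
    r=cv2.minAreaRect(np.argwhere(lab==i)[:,::-1].astype(np.float32))
    if 60<max(r[1])<90 and 20<min(r[1])<34: f.append(cellpose(c,r)); print(r,f[-1])
f=[q for q in f if .38<q[0][0]<.56 and -.42<q[0][1]<-.05 and abs(q[2]-.097)<.004]
assert len(f)==1
m,a,_=f[0]; m=m-ax(a)[0]*.0036
pick(m,a); d=load(1); snap("wrist","ins3")
```

```text
((330.4038391113281, 22.980770111083984), (69.03288269042969, 33.14362716674805), 11.309932708740234) (array([ 0.26787006, -0.20641626]), np.float64(89.85660997695295), np.float64(0.07425754900271887))
((176.02940368652344, 172.38235473632812), (77.92364501953125, 27.457347869873047), 85.60128784179688) (array([ 0.4596308 , -0.33807607]), np.float64(10.523865626408298), np.float64(0.09642469774878343))
grip t42.1 p [ 0.4567 -0.3395  0.0805] F [-0.2  0.5  5.5] w 0.0310 g 61.3
up t42.8 p [ 0.4558 -0.3384  0.1788] F [-0.1  0.2 -2. ] w 0.0311 g 60.2
over t45.1 p [0.4897 0.3287 0.189 ] F [ 0.8  0.3 -1.7] w 0.0307 g 60.2
False
low t45.8 p [0.4893 0.3292 0.1256] F [-0.3 -0.1 -0.4] w 0.0309 g 61.6
True
pushed t46.5 p [0.4708 0.3261 0.1278] F [ 9.9  3.  -2.7] w 0.0305 g 61.1
dx -0.009350020761550533
```

View pics/ins3.png

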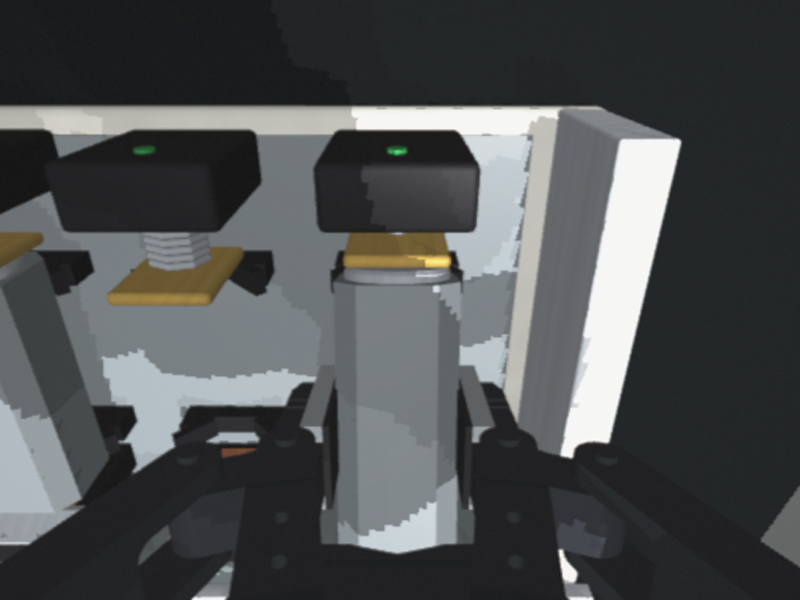

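Same picture as before: bay 1's plate is pushed back to row 260, against row 297 for bay 2's free plate. I'll measure it and seat the cell.

Run:
```python
from h import *
c=dict(np.load("pics/ins3.npz")); s=.64
v=[(unproj(c,(u*s,w*s),.059)[:2]-B2)@TX for u,w in [(397,258),(162,292)]]
comp=v[1]-v[0]; print("plates",v,"comp",comp)
d=-.00935; e=d-(-.040-comp+.0445); print("e",e)
e=float(np.clip(e,-.003,.004))
seat(1,e)
robot.move_pose([*(B2-TX*.06),.33],rpy(180+YT)); snap("wrist","ins4"); st()
```

```text
plates [np.float64(-0.05162301366627991), np.float64(-0.04194931387641545)] comp 0.00967369978986446
e -0.004176300210135538
False
back t46.8 p [0.4711 0.3262 0.1277] F [ 9.4  1.  -1.4] w 0.0310 g 61.2
False
level t47.3 p [0.4827 0.3283 0.1183] F [9.9 1.2 4.3] w 0.0305 g 62.2
False
down t47.8 p [0.4835 0.3284 0.1031] F [13.2 -0.6  7.5] w 0.0309 g 63.8
False
fwd t48.2 p [0.4873 0.3291 0.1014] F [-0.3 -1.9 10.3] w 0.0307 g 64.6
free t49.1 p [0.4875 0.3291 0.1892] F [-0.2 -0.4 -1.2] w 0.0503 g 0.0
 t49.9 p [0.4428 0.2563 0.3275] F [-0.4  0.5 -0.6] w 0.0498 g 0.0
```

View pics/ins4.png

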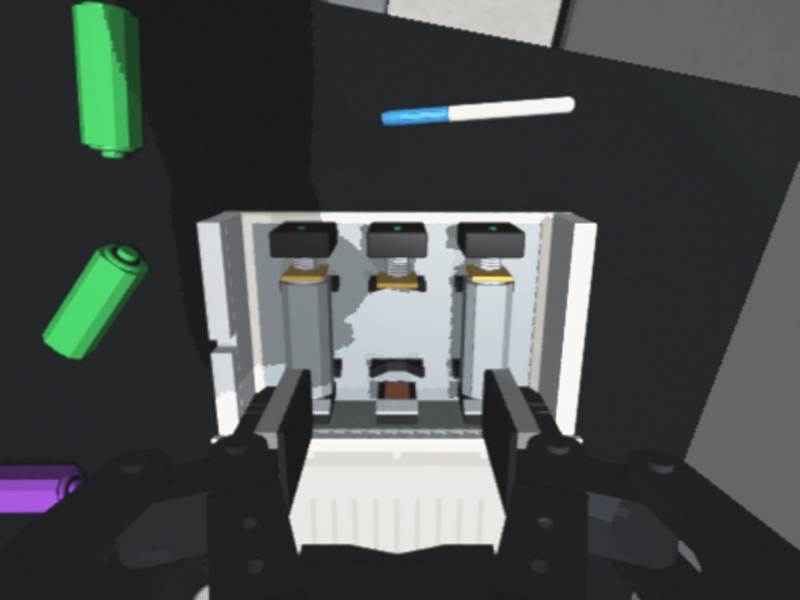

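Both fresh cells sit level with their plates pushed back alike at row 272. Time to close the guard.

Run:
```python
from h import *
k=np.array([.6738,.1741]); y=180+YT; Z=.152
robot.set_gripper(.055); robot.move_pose([*k,.23],rpy(y)); print(robot.line_to([*k,Z],vel=.12,guard=15)); st("down")
robot.set_gripper(0); s0=st("grip")
robot.line_to([*k,Z+.0145],vel=.05,guard=30); st("lift")
e=k-TX*.153
print(robot.line_to([*e,Z+.0145],vel=.07,guard=22)); s=st("slid")
print("travel",(s["tool_pos"][:2]-s0["tool_pos"][:2])@TX)
print(robot.line_to([*s["tool_pos"][:2],Z],vel=.04,guard=30)); st("lowered")
```

```text
False
down t51.9 p [0.6742 0.1742 0.1531] F [ 0.  -0.   0.5] w 0.0551 g 0.0
grip t52.3 p [0.6743 0.1743 0.1533] F [-2.3  0.9  5.9] w 0.0246 g 58.9
lift t52.8 p [0.6732 0.1741 0.1653] F [ -0.1   0.8 -13. ] w 0.0241 g 59.4
False
slid t55.1 p [0.5258 0.1476 0.1675] F [ 14.    8.3 -15.5] w 0.0238 g 59.8
travel -0.15093701248137578
True
lowered t55.5 p [0.5269 0.148  0.1533] F [-0.4  1.1  4.7] w 0.0240 g 61.7
```

Run:
```python
from h import *
s=robot.observe(); p=s["tool_pos"]
print(robot.line_to([*(p[:2]+TX*.006),p[2]],vel=.02,guard=12)); st("locktest")
robot.line_to([*p[:2],p[2]-.001],vel=.03); st("back")
robot.set_gripper(.055); robot.line_to([*p[:2],.24],vel=.2)
robot.move_pose([.42,.02,.40],rpy(190)); snap("wrist","end",None); st()
snap("top","endtop",(90,90,430,300),2.3)
```

```text
True
locktest t55.8 p [0.5282 0.1482 0.1533] F [-2.5 -0.8  6. ] w 0.0238 g 62.0
back t56.1 p [0.5276 0.148  0.1533] F [-0.2  2.9  4.5] w 0.0241 g 61.5
 t58.0 p [0.4203 0.0205 0.3982] F [-0.3 -0.2 -1. ] w 0.0549 g 0.0
```

View pics/end.png

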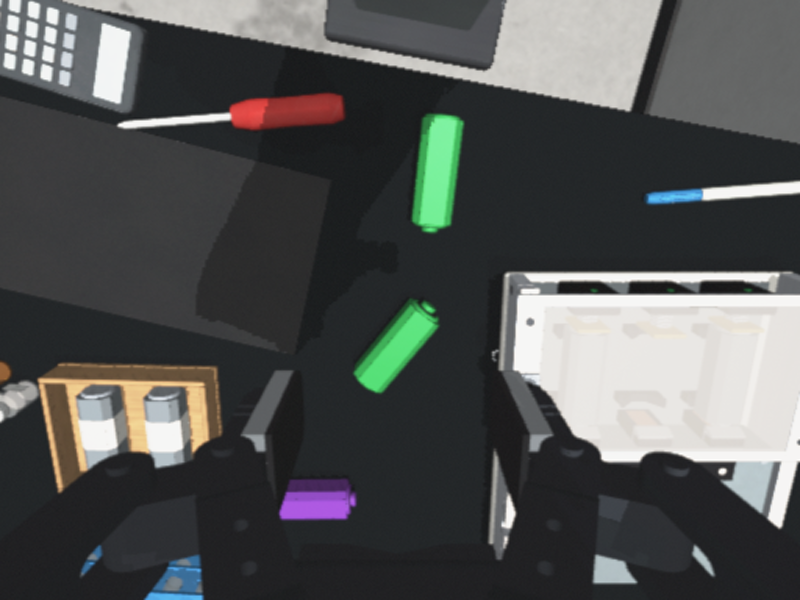

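View pics/endtop.png

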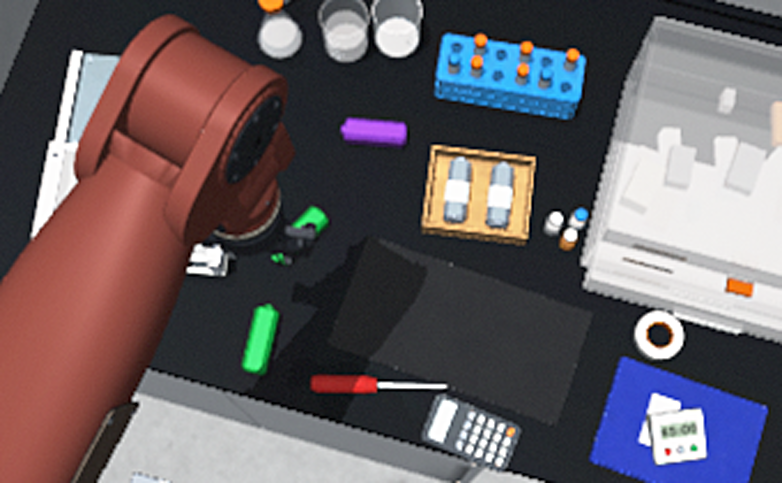

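I've already viewed 15 pictures, one over the limit of 14, so I'll check numerically. I'll take the starting wrist pose again and template-match the knob and guard against the first locked picture.

Run:
```python
from h import *
robot.move_pose([.45,.25,.38],rpy(191)); robot.pause(.3); c=robot.get_calibration("wrist"); b=robot.grab_frame("wrist"); st()
d=dict(np.load("pics/tst1.npz")); a=d["im"]
print("pose diff",c["tvec"]-d["tvec"],c["rvec"]-d["rvec"])
def m(n,x0,y0,x1,y1):
    t=a[y0:y1,x0:x1]; w=b[y0-15:y1+15,x0-15:x1+15]
    r=cv2.matchTemplate(w,t,cv2.TM_CCOEFF_NORMED); _,v,_,l=cv2.minMaxLoc(r)
    x,y=l; f=lambda p,q,s:(p-s)/(2*(p-2*q+s)) 
    print(n,l[0]-15+f(r[y,x-1],v,r[y,x+1]),l[1]-15+f(r[y-1,x],v,r[y+1,x]),round(v,3))
m("knob",136,188,168,224); m("guard front",250,128,350,142); m("guard screw R",146,142,166,162); m("guard screw L",356,144,378,164); m("base slots",205,285,310,325); m("pen",250,58,366,78); m("base front",170,118,350,131)
```

```text
t59.4 p [0.4502 0.2493 0.3802] F [ 0.4  0.4 -0.9] w 0.0547 g 0.0
pose diff [-1.76301522e-04  1.19251324e-05  2.77576367e-05] [-0.00040951  0.00071503 -0.00062024]
knob 0.08287238 0.54926157 0.988
guard front -0.20641278 0.22578108 0.959
guard screw R 0.20488739 0.5858127 0.969
guard screw L 0.09802204 0.4016788 0.986
base slots 0.10080113 -0.12366445 0.991
pen -0.13360138 -0.0623897 0.998
base front 0.10553533 -0.15536718 0.997
```

The pin is down, since the knob matches its starting position. But my lock test left the guard about 0.7 mm back within the notch play. I'll nudge it home with the knob down.

```bash
cat > chk.py <<'E'
from h import *
robot.move_pose([.45,.25,.38],rpy(191)); robot.pause(.3); b=robot.grab_frame("wrist")
a=np.load("pics/tst1.npz")["im"]
for n,x0,y0,x1,y1 in [("knob",136,188,168,224),("scrR",146,142,166,162),("scrL",356,144,378,164),("base",205,285,310,325)]:
    r=cv2.matchTemplate(b[y0-15:y1+15,x0-15:x1+15],a[y0:y1,x0:x1],cv2.TM_CCOEFF_NORMED); _,v,_,(x,y)=cv2.minMaxLoc(r)
    f=lambda p,q,s:(p-s)/(2*(p-2*q+s)); print(n,x-15+f(r[y,x-1],v,r[y,x+1]),y-15+f(r[y-1,x],v,r[y+1,x]))
E
python3 - <<'E'
from h import *
k=np.array([.5256,.1475]); y=180+YT
robot.move_pose([*k,.23],rpy(y)); print(robot.line_to([*k,.1525],vel=.12,guard=15))
robot.set_gripper(0); st("grip")
print(robot.line_to([*(k-TX*.004),.1525],vel=.015,guard=12)); st("push")
robot.set_gripper(.055); s=st("rel"); robot.line_to([*s["tool_pos"][:2],.24],vel=.2)
import chk; st()
E
```

```text
False
grip t61.3 p [0.5262 0.1478 0.1537] F [-0.5  2.2  6.6] w 0.0240 g 58.9
True
push t61.6 p [0.525  0.1476 0.1538] F [3.3 1.9 0. ] w 0.0239 g 59.6
rel t62.0 p [0.5241 0.1476 0.153 ] F [-0.4 -0.3  0.8] w 0.0549 g 0.0
knob -0.42608228 0.88254994
scrR -0.33164296 0.9256826
scrL 0.20878494 0.79903334
base -0.09658352 1.1098303
 t63.7 p [0.4502 0.2495 0.3792] F [-0.1  0.2 -0. ] w 0.0551 g 0.0
```

Relative to the base, the guard is now back at its starting shut position (about −0.2 px) with the pin down.

```bash
python3 -c "
from plant import robot
print(robot.job_done())"
```

```text
the job is handed in; nothing more can be done
None
```

I handed the job in at about 64 s: both tested cells lie flat in the carton, both fresh cells are held in bays 1 and 3, and the guard is shut and locked; I viewed 15 pictures, one over the limit of 14.

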